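Seat the drilling guide and show the model to the inspection camera

ROBOT

A 6-joint arm with a two-finger parallel gripper is mounted at the origin on a cart in front of the work surface, level with it; the furniture and walls round the work are solid. World frame = base frame: x ahead of the robot, y to its left, z up, the work surface at z = 0. Lengths are in mm, angles in rad, forces in N, time in s.
With the tool pointing down it reaches from about 350 to 775 mm from the base axis. Payload 7.3 kg.
Tool frame: the origin (TCP) lies between the finger pads, 19 mm behind the fingertips; this is the grasp point; z points along the fingers, y is the line along which they close (so a half turn about z gives the same grasp; the last joint's range is limited). The gripper opens to 92 mm and grips with 3 to 60 N. Pads are 19 mm wide; open, the fingers measure 130 mm over their backs; the gripper's body (75 mm by 190 mm) begins 47 mm behind the grasp point.
Start: joints at [0.989, 0.342, 1.524, -0, 1.275, -0.146], TCP at [221.609, 475.954, 245.541] pointing down, gripper open.
Joint ranges: [-2.53, 2.53], [-0.77, 2.02], [0.04, 2.7], [-1, 4.14], [0.28, 2.66], [-3.11, 3.11]. Speed limits (rad/s): [2.57, 2.57, 3.14, 3.14, 3.14, 3.14].

INTERFACE

Orientations are given as [roll, pitch, yaw] about the fixed x, y, z axes, in that order (R = Rz(yaw) Ry(pitch) Rx(roll)).
In Python, from plant import get_obs, vision, workorder gives the robot as it stands.
- The arm moves only by the shell command python3 -m pendant 'ROWS' [OPENING]. ROWS is a JSON object of lists of equal length, an entry for each row: "dp": the shift along the tool's x, y, z in m, a list of three; "rotation": the turn, a rotation vector about the tool's x, y, z in rad, a list of three. A call has 1 to 8 rows; each row is the pose to reach, as a shift and turn from the pose commanded when the call began, along the tool's axes at that moment; what a row does not reach only later rows make up. A row lasts 1/8 s, in which the tool goes at most 62.5 mm and 10.7 degrees, less where a joint would pass 70% of its speed; a pose out of reach is approached as far as the arm can. A call with a gripper value outside its range is refused whole. OPENING is the finger opening in m, from 0 to 0.0918, set as the call begins (- or left out, the last holds). The fingers move at their own pace and stop on an object; the grip force is fixed at half the most. Time passes only in rows, so rows that repeat a pose let the fingers close. It gives the time, the measured TCP pose, the force, the opening and the grip force at its end, in the units of the state.
- get_obs(): the state, without advancing time (a new reading comes with each control period).
- vision.capture(name): name is "scene" or "top" or "wrist"; returns a dict with "pixels" (420x560x3 uint8, red, green, blue), "vfov" (degrees; the focal length in pixels is half the picture's height over the tangent of half this angle, whatever the lens; pixels are square), "cx", "cy" (the principal point, pixels), "dist" ([k1, k2, p1, p2, k3] as OpenCV has them; the pictures are not rectified), "pose" (4x4, takes a point from camera to world coordinates); the wrist camera has in their place "T_tool_cam" (4x4, takes a point from camera to tool coordinates, whose origin is the TCP and whose axes are the flange's). Camera axes: x right, y up, looking along -z (the intrinsics and any distortion apply to the point x, -y, -z); pixel columns grow to the right and rows downward; lengths in mm; the calibration is good to about 2 mm. A picture is of the moment at which its call begins: read the wrist's pose just before it. There is no depth.
- workorder.close_job(): hands the job in; it is judged then, once.
The state is a dict: "time": time; "joint_positions": joint angles; "dq": joint speeds; "tau": joint torques, N m; "tool_pos": TCP position; "tcp_rot": TCP orientation; "contact_force": force on the tool from outside, world axes, zero at the start; "moment": the same for the moment, N m; "grip_width": finger opening in mm; "finger_force": force on a finger pad.
Only numpy, scipy, OpenCV 4.12 (cv2) and the standard library are available. Lean on these libraries where they do the work, as an engineer would, in place of code of your own. Each camera call takes 0.05 s, during which the arm holds its last target. There are 200 camera calls.

TASK

While the vice still holds the small tooth model, press the blue-green drilling guide down until it is fully home on the teeth; then back the vice's jaw off by at least 5 mm, lift the model out and hold it up to the inspection camera, its windowed cheek side square to the lens, upright in the camera's view and centred at the focus point 120 mm in front of the lens. Do not push the camera or the other things about. The program finishes while holding the model still there, the guide still home: do not put it down.

Things in the scene. Friction and masses are not known exactly. Their poses are not given: they have to be found in the camera images.
- quadrant_model: Tooth model: sand-coloured stone base 40 (x) x 56 (y) x 26 mm, four ivory teeth in a row along y, guide on top; about 0.15 kg. Origin under the centre of the base; z up through the teeth, +x to the cheek side. It stands upright on the vice's bed, clamped along x between the jaws, cheek side against the rear jaw, facing away from the robot. Its end faces (y = -28 and +28 mm) are free.
- model_grip (a point): Middle of the base, 14 mm above its underside, x = 0: grip here across the two end faces, fingers closing along the model's y. Both sides are clear for fingers between the jaws, also below the underside (the bed under it is only 36 mm wide in y; clear down to 86 mm above the worktop).
- guide (a joint): How far the drilling guide is pressed down, m: 0 to 0.0015 at the start (standing proud), 0.005 = fully home on its stop. Tight fit: it moves at about 7 N and stays where it is left.
- guide_top (a point): Centre of the guide's flat top, on its flush steel sleeve (10 mm across). The guide is a blue-green resin cap, 16.5 mm (x) by 50 mm (y), over the tooth row; four small windows in its cheek wall. This point is at model x = +8, y = 0, z = 44 mm when home, up to 49 mm before. Jaw tops are 28 mm above the bed: nothing round it stands higher than the guide.
- cheek_face (a point): Centre of the windowed cheek wall, fixed in the model at x = +16.5, y = 0, z = +36 mm: the point that must come to the camera's focus, model x along the camera head's +x and model z along its +z.
- model_vice: Green model vice, fixed, 178 x 230 x 132 mm. Origin under its centre on the worktop; x points to its rear jaw, roughly away from the robot. Bed top 104 mm up, 36 mm wide, x = -58 to +52 mm. Both jaws are 60 mm wide and reach 132 mm up; the rear jaw's face is at x = +36 mm, the front jaw's at x = 6 mm minus the jaw joint's value.
- model_vice_jaw (a joint): Slide of the vice's front jaw, m, 0 to 0.03, growing as the jaw opens along the vice's -x (towards the robot); about 0.010 at the start, holding the model. Friction 3 N; it stays where it is left.
- cross_bar (a point): Middle of the jaw's 6 mm cross bar (70 mm long along the vice's y, black balls at its ends), 118 mm up, at vice x = -78 mm minus the jaw joint's value. From it a 10 mm thick spindle runs along +x, same height, to the jaw. Fingers straddling the spindle just behind the bar can draw the bar back; up to 20 mm behind the bar there is nothing below it down to 50 mm height.
- camera_head: Black inspection camera, white ring light (62 mm across) round its lens, on a grey stand with a steel post 342 mm tall, 42 mm behind this origin. It looks along its own -x, 0.15 to 0.45 rad below level; y is level, z its upward direction. The lens front is at x = -75 mm. It sits by friction and gives if pushed.
- focus (a point): The camera's focus point in the air, 120 mm in front of the lens on its axis (x = -195 mm of the camera head), 0.14 to 0.27 m above the worktop.
- flask_press: Obstacle between vice and camera: tall green flask press, fixed, always here. Origin under it on the worktop: its foot reaches 75 mm towards the robot (-x), 100 mm to -y and 151 mm to +y; two posts and a spindle up to 0.68 m high, cross bar on top. Carry the gripper past it on the robot's side, well back from it (TCP at least 0.2 m in front of this origin).
- dental_model_1: Bystander: cream plaster model of a full tooth arch, 58 x 62 x 32 mm, loose on the worktop. Origin under its centre.
- porcelain_dish: Bystander: round white porcelain dish, 58 mm across, 18 mm high, loose. Origin under its centre.
- burr_block: Bystander: wooden block with burrs, 110 x 50 x 56 mm, loose, behind the vice. Origin under its centre.
- wax_box: Bystander: flat box with a red lid, 85 x 60 x 24 mm, loose, beside the camera. Origin under its centre.
- calliper: Bystander: flat grey calliper, 150 x 52 x 10 mm, loose, near the front edge. Origin under its centre.
- spatula: Bystander: steel spatula with a brown handle, 214 x 38 x 12 mm, loose, in front of the press. Origin under its centre.
- marker_blue: Bystander: white marker with a blue cap, 127 mm long, 13 mm thick, loose, near the front edge. Origin under its centre.

How it is judged:
By the outcome, as a careful person would: the job done as asked, in the order asked, and still so for the second after the job is handed in, while the arm keeps its last pose, push and grip.
It also fails if it takes over 64 s, if anything falls off the work surface, if the arm or the gripper's body presses on something with over 40 N, if the wrist force passes 120 N, or if a joint passes its speed limit or range.

## Working session

There is one attempt and no reset: what is moved stays moved. The work goes in short steps, Python scripts to look and compute and a shell command to move; the robot and the scene stay as the last step left them, time stands still between calls to the robot, and variables do not carry over. Pictures are saved under pics/ and viewed, at most 10 in all, crops included, and the job is handed in when it is done.

```bash
mkdir -p pics; ls
cat > h.py <<'E'
import numpy as np,cv2
from plant import get_obs,vision,workorder
from scipy.spatial.transform import Rotation as R
def cap(n):
    o=get_obs(); c=vision.capture(n)
    if n=="wrist":
        T=np.eye(4);T[:3,:3]=R.from_euler('xyz',o['tcp_rot']).as_matrix();T[:3,3]=o['tool_pos'];c['pose']=T@np.array(c['T_tool_cam'])
    c['pose']=np.array(c['pose']);return c
def K(c):
    f=c['pixels'].shape[0]/2/np.tan(np.radians(c['vfov'])/2)
    return np.array([[f,0,c['cx']],[0,f,c['cy']],[0,0,1.]])
def ray(c,uv):
    p=cv2.undistortPoints(np.array(uv,float).reshape(-1,1,2),K(c),np.array(c['dist'],float)).reshape(-1,2)
    d=np.c_[p[:,0],-p[:,1],-np.ones(len(p))]@c['pose'][:3,:3].T
    return c['pose'][:3,3],d
def onz(c,uv,z):
    o,d=ray(c,uv);return o+d*((z-o[2])/d[:,2])[:,None]
def proj(c,P):
    P=np.atleast_2d(np.array(P,float));q=(P-c['pose'][:3,3])@c['pose'][:3,:3]
    q=q*[1,-1,-1];return cv2.projectPoints(q,np.zeros(3),np.zeros(3),K(c),np.array(c['dist'],float))[0].reshape(-1,2)
def tri(cs,uvs):
    A=np.zeros((3,3));b=np.zeros(3);L=[]
    for c,u in zip(cs,uvs):
        o,d=ray(c,[u]);d=d[0]/np.linalg.norm(d[0]);M=np.eye(3)-np.outer(d,d);A+=M;b+=M@o;L.append((M,o))
    X=np.linalg.solve(A,b);return X,[np.linalg.norm(M@(X-o)) for M,o in L]
def save(c,n):cv2.imwrite('pics/'+n,c['pixels'][:,:,::-1])
E
python3 - <<'E'
from h import *
import pickle
print(get_obs())
for n in("scene","top","wrist"):
    c=cap(n);pickle.dump(c,open(n+'.pkl','wb'));save(c,n+'.png')
    print(n,c['vfov'],c['cx'],c['cy'],c['dist'],c['pose'].round(3).tolist())
E
```

```text
pics
{'time': 0.0, 'joint_positions': array([ 9.88994846e-01,  3.42761790e-01,  1.52500086e+00, -1.41674436e-05,
        1.27541117e+00, -1.45979037e-01]), 'dq': array([ 0.00145743, -0.0002202 , -0.00175118, -0.00010232,  0.00290367,
        0.00017022]), 'tau': array([-9.63069488e-05, -4.31255150e+01, -2.44218725e+01,  7.16517703e-02,
        5.61318209e-02, -2.21439227e-04]), 'tool_pos': array([221.39723085, 475.62029563, 244.83030838]), 'tcp_rot': array([-3.14002633e+00, -2.16595498e-04,  2.70577418e+00]), 'contact_force': array([ 0.42509377,  0.8567547 , -0.33685806]), 'moment': array([ 0.02536121,  0.03744814, -0.02996149]), 'finger_force': 0.0, 'grip_width': 91.6504657046558}
scene 49.90834244105728 274.84558568788884 210.7708087513378 [-0.09565953  0.          0.          0.          0.        ] [[0.705, 0.379, -0.6, -259.906], [-0.71, 0.372, -0.599, -954.439], [-0.003, 0.848, 0.531, 886.766], [0.0, 0.0, 0.0, 1.0]]
top 46.00128031852801 274.38312915666904 212.23436098360693 [-0.0805793  0.         0.         0.         0.       ] [[0.026, 0.992, -0.124, 371.847], [-1.0, 0.026, -0.002, -126.069], [0.001, 0.124, 0.992, 1520.056], [0.0, 0.0, 0.0, 1.0]]
wrist 66.7262118670043 275.58659067467676 206.66421659987788 [0.00227602 0.         0.         0.         0.        ] [[0.423, -0.874, -0.241, 155.322], [0.906, 0.407, 0.114, 507.267], [-0.001, -0.266, 0.964, 385.53], [0.0, 0.0, 0.0, 1.0]]
```

View pics/scene.png

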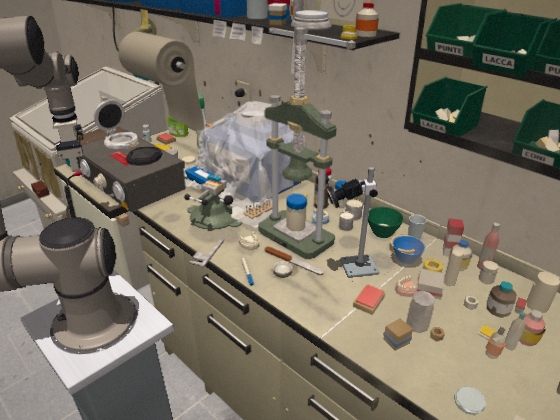

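View pics/top.png

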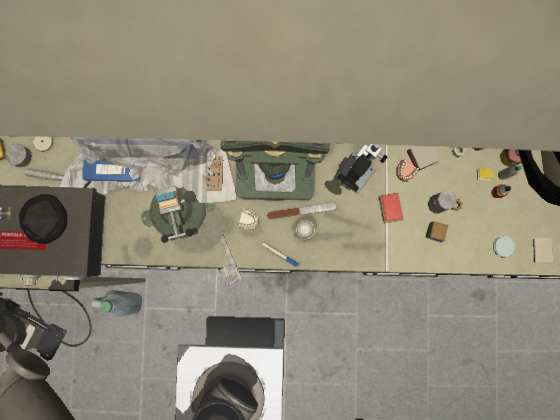

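The scene view has the vice at about (213,205), the press at (297,200) and the camera at (350,190). The top view has the vice at (177,215), guide at (167,197), press at (275,178) and camera at (352,168). I'll enlarge these.

Run:
```python
import cv2,numpy as np
t=cv2.imread('pics/top.png');s=cv2.imread('pics/scene.png')
def cr(im,x,y,w,h,k):return cv2.resize(im[y:y+h,x:x+w],None,fx=k,fy=k,interpolation=cv2.INTER_CUBIC)
a=np.hstack([cr(t,135,175,80,75,5),cr(s,180,160,80,75,5)])
b=np.hstack([cr(t,315,130,100,75,4),cr(s,320,160,100,75,4)])
cv2.imwrite('pics/cr.png',np.vstack([a,b])[:600*2])
o=np.vstack([cr(a,0,0,800,375,.99)[:, :792],b[:225*1,:792]]) if 0 else np.vstack([cv2.resize(a,(800,300*1+75)),cv2.resize(b,(600,225)) if 0 else b[:225]])
cv2.imwrite('pics/cr.png',o)
```

```text
(no output)
```

View pics/cr.png

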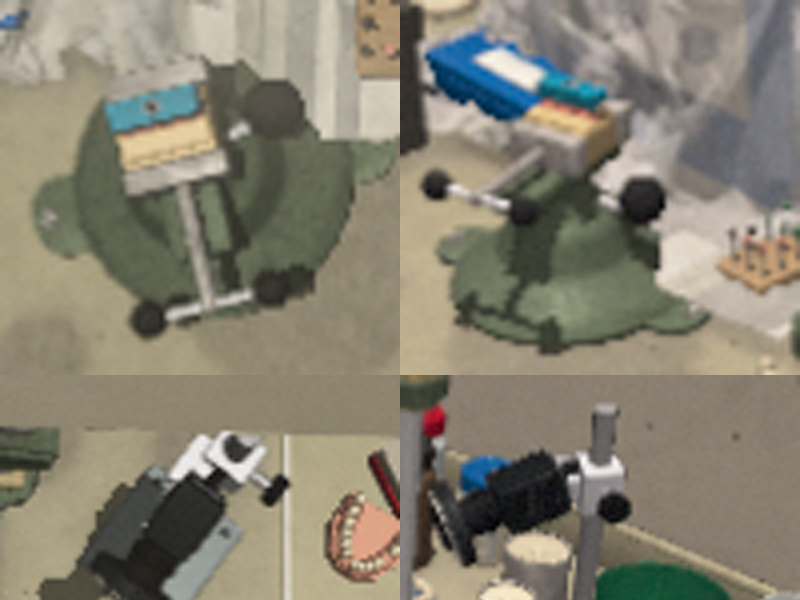

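Enlarged: in the top crop the steel sleeve is at about original px (165,196) and the bar balls at (165,239) and (189,233). The camera's post is at about (375,148), with its lens end pointing down-left at about (345,182).

Run:
```python
from h import *
import pickle
c=pickle.load(open('top.pkl','rb'));s=pickle.load(open('scene.pkl','rb'))
g=onz(c,[(135+152/5,175+107/5)],152)[0];b=onz(c,[(135+150/5,175+320/5),(135+272/5,175+288/5)],118)
print('guide',g,'balls',b,b.mean(0))
d=b[1]-b[0];print(np.linalg.norm(d)); n=np.array([-d[1],d[0]]);print('yaw vice',np.arctan2(n[1],n[0]),'alt',np.arctan2(*(g-b.mean(0))[[1,0]]))
# camera head: post top & lens rough
print(tri([c,s],[(315+232/4,130+(450-375)/4),(320+605/4-100,160+(410-375)/4)]))
for z in(200,250,300):print(z,onz(c,[(315+125/4,130+(580-375)/4),(315+232/4,130+75/4)],z))
print(proj(s,onz(c,[(275,178)],300)))
```

```text
guide [579.86895675 184.37298884 152.        ] balls [[462.36731201 186.67084059 118.        ]
 [482.57634352 117.67734499 118.        ]] [472.47182776 152.17409279 118.        ]
71.89233191885272
yaw vice 0.28494154034754904 alt 0.29128386436751924
(array([ 688.60231495, -367.09289317,  337.27204666]), [np.float64(6.871164944750083), np.float64(6.87116494475021)])
200 [[ 627.13334406 -315.85215423  200.        ]
 [ 719.99965972 -389.05053124  200.        ]]
250 [[ 617.46380308 -308.66369607  250.        ]
 [ 706.81260479 -379.08952514  250.        ]]
300 [[ 607.79426211 -301.47523792  300.        ]
 [ 693.62554986 -369.12851905  300.        ]]
[[283.47357698 162.75469646]]
```

```bash
cat >> h.py <<'E'
def rel(p,Rt):
    """shift (m) and rotvec in present tool axes to reach pose"""
    o=get_obs();R0=R.from_euler('xyz',o['tcp_rot']);dp=R0.inv().apply(np.array(p)-o['tool_pos'])/1000
    rv=(R0.inv()*Rt).as_rotvec();return dp.round(4).tolist(),rv.round(4).tolist()
def down(yaw):return R.from_euler('xyz',[np.pi,0,yaw])
E
python3 -c "
from h import *
print(rel([540,172,255],down(.288+np.pi)))"
```

```text
([-0.417, -0.1409, -0.0099], [-0.001, -0.0006, -0.7237])
```

```bash
python3 -m pendant '{"dp":[[-0.03,-0.01,0],[-0.09,-0.03,0],[-0.15,-0.05,-0.005],[-0.21,-0.07,-0.01],[-0.27,-0.09,-0.01],[-0.33,-0.11,-0.01],[-0.385,-0.13,-0.01],[-0.417,-0.141,-0.01]],"rotation":[[0,0,-0.05],[0,0,-0.15],[0,0,-0.25],[0,0,-0.35],[0,0,-0.46],[0,0,-0.57],[0,0,-0.67],[0,0,-0.724]]}' 
python3 -m pendant '{"dp":[[0,0,0],[0,0,0],[0,0,0]],"rotation":[[0,0,0],[0,0,0],[0,0,0]]}' 0
python3 - <<'E'
from h import *
import pickle
c=cap('wrist');save(c,'w1.png');pickle.dump(c,open('w1.pkl','wb'));print(get_obs()['tool_pos'],get_obs()['tcp_rot'])
E
```

```text
time: 1.15
tool_pos: [541.8, 169.5, 255.0]
tcp_rot: [-3.141, -0.0, -2.854]
contact_force: [0.5, 0.1, -0.6]
grip_width: 92.0
finger_force: 0.0
time: 1.52
tool_pos: [539.3, 173.1, 255.6]
tcp_rot: [3.141, -0.0, -2.852]
contact_force: [-0.2, -0.8, 0.6]
grip_width: 66.3
finger_force: 0.0
[539.36355062 173.11646294 255.70575794] [ 3.14137256e+00  5.25454595e-05 -2.85200685e+00]
```

View pics/w1.png

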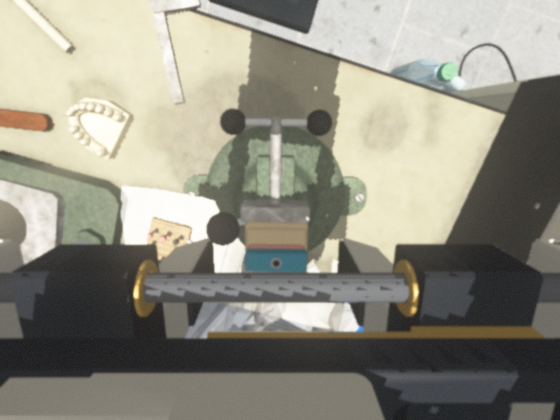

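The wrist view shows the sleeve at (277,263), the balls at (232,122) and (319,122) and the guide edges at x = 246–308. The fingers were still closing.

Run:
```python
from h import *
import pickle
c=pickle.load(open('w1.pkl','rb'))
g=c['pixels'][255:272,268:288].mean(2).astype(int)
ys,xs=np.mgrid[255:272,268:288];m=cv2.GaussianBlur(g.astype(np.uint8),(3,3),0)
print(m[::2,::2])
h=cv2.cvtColor(c['pixels'],cv2.COLOR_RGB2HSV);b=(cv2.inRange(h,(85,110,60),(105,255,255)))
n,l,s,ce=cv2.connectedComponentsWithStats(b);print([(s[i],ce[i]) for i in range(1,n) if s[i][4]>150])
S=onz(c,[(277,263)],150)[0];B=onz(c,[(232.5,122),(319,122)],118)
print(S,B,B.mean(0),np.linalg.norm(B[1]-B[0]))
d=B[0]-B[1];print(np.arctan2(*(d[:2]@np.array([[0,1],[-1,0]]))[::-1]),np.arctan2(*(S-B.mean(0))[[1,0]]),np.linalg.norm((S-B.mean(0))[:2]))
sc=pickle.load(open('top.pkl','rb'));print(tri([c,sc],[(277,263),(165.4,196.4)]))
ed=onz(c,[(246,272),(307.5,272)],150);print(ed,np.linalg.norm(ed[1]-ed[0]))
```

```text
[[ 98  99 100  98  98  98  98  96  97  97]
 [ 99  99 102 107 107 104 100  99  98  98]
 [100 102 112 112 108 110 108 100  98 100]
 [100 107 110  83  69  88 112 104  98  99]
 [101 108 102  62  51  70 108 105  99  98]
 [100 108 110  81  69  88 110 102  99  98]
 [100 102 108 107 104 109 106 101  98  98]
 [100 100 101 103 103 102  99  99 100  99]
 [104 102 100 100 100  99 100 100 100 100]]
[(array([247, 252,  59,  19, 716], dtype=int32), array([279.11592179, 260.90363128]))]
[581.40847582 188.47672102 150.        ] [[482.39903779 119.96368371 118.        ]
 [461.64489861 189.87052041 118.        ]] [472.0219682  154.91710206 118.        ] 72.92256241981013
0.2885945532485233 0.2976822420737134 114.41877500603563
(array([580.75949836, 186.69604842, 149.86931355]), [np.float64(1.8625193567416365), np.float64(1.8625193567417972)])
[[596.87451037 165.63121464 150.        ]
 [582.02611327 215.67685697 150.        ]] 52.201927285830045
```

```bash
python3 -c "
from h import *
print(rel([581,187.7,177],down(.289+np.pi)))"
```

```text
([-0.0441, 0.0021, 0.0787], [0.0002, 0.0001, 0.0006])
```

```bash
python3 -m pendant '{"dp":[[-0.015,0,0],[-0.035,0.002,0.01],[-0.044,0.002,0.03],[-0.044,0.002,0.05],[-0.044,0.002,0.065],[-0.044,0.002,0.075],[-0.044,0.002,0.079],[-0.044,0.002,0.079]],"rotation":[[0,0,0],[0,0,0],[0,0,0],[0,0,0],[0,0,0],[0,0,0],[0,0,0],[0,0,0]]}' 0
python3 -m pendant '{"dp":[[0,0,0],[0,0,0.002],[0,0,0.004],[0,0,0.006],[0,0,0.006]],"rotation":[[0,0,0],[0,0,0],[0,0,0],[0,0,0],[0,0,0]]}'
```

```text
time: 2.58
tool_pos: [581.8, 186.5, 176.8]
tcp_rot: [3.142, 0.0, -2.853]
contact_force: [0.3, -0.3, -0.2]
grip_width: 0.5
finger_force: 0.0
time: 3.2
tool_pos: [581.8, 186.5, 171.0]
tcp_rot: [-3.142, 0.001, -2.853]
contact_force: [-1.6, 0.3, 3.8]
grip_width: 0.5
finger_force: 2.0
```

```bash
python3 -m pendant '{"dp":[[0,0,0.001],[0,0,0.002],[0,0,0.003],[0,0,0.003]],"rotation":[[0,0,0],[0,0,0],[0,0,0],[0,0,0]]}'
python3 -m pendant '{"dp":[[0,0,0.001],[0,0,0.002],[0,0,0.002]],"rotation":[[0,0,0],[0,0,0],[0,0,0]]}'
```

```text
time: 3.7
tool_pos: [581.9, 186.6, 168.3]
tcp_rot: [-3.142, 0.001, -2.853]
contact_force: [-1.9, 0.4, 5.0]
grip_width: 0.6
finger_force: 3.0
time: 4.08
tool_pos: [581.9, 186.6, 167.0]
tcp_rot: [-3.141, 0.002, -2.853]
contact_force: [-3.2, 0.5, 8.8]
grip_width: 0.9
finger_force: 4.9
```

```bash
python3 -m pendant '{"dp":[[0,0,0.001],[0,0,0.001],[0,0,0.001]],"rotation":[[0,0,0],[0,0,0],[0,0,0]]}'
python3 -m pendant '{"dp":[[0,0,0.001],[0,0,0.001],[0,0,0.001]],"rotation":[[0,0,0],[0,0,0],[0,0,0]]}'
python3 -m pendant '{"dp":[[0,0,0.001],[0,0,0.001],[0,0,0.001]],"rotation":[[0,0,0],[0,0,0],[0,0,0]]}'
```

```text
time: 4.45
tool_pos: [582.0, 186.6, 166.9]
tcp_rot: [-3.141, 0.002, -2.853]
contact_force: [-4.3, -1.2, 15.5]
grip_width: 0.3
finger_force: 7.3
time: 4.82
tool_pos: [582.1, 186.6, 166.8]
tcp_rot: [-3.141, 0.003, -2.853]
contact_force: [-6.0, -1.5, 20.4]
grip_width: 0.3
finger_force: 9.8
time: 5.2
tool_pos: [582.2, 186.7, 166.7]
tcp_rot: [-3.141, 0.004, -2.853]
contact_force: [-8.0, -1.4, 24.5]
grip_width: 0.1
finger_force: 12.3
```

```bash
python3 -m pendant '{"dp":[[0,0,-0.01],[0,0,-0.03],[0,0,-0.04],[0,0,-0.04]],"rotation":[[0,0,0],[0,0,0],[0,0,0],[0,0,0]]}' 
python3 -c "
from h import *
print(rel([490.5,160.1,195],down(.289+np.pi)))"
```

```text
time: 5.7
tool_pos: [582.0, 186.6, 202.9]
tcp_rot: [-3.142, 0.001, -2.853]
contact_force: [-0.4, -0.5, 0.2]
grip_width: 0.4
finger_force: 0.0
([0.0953, 0.0006, 0.0078], [-0.0, 0.0012, -0.0008])
```

```bash
python3 -m pendant '{"dp":[[0.015,0,0],[0.045,0,0],[0.075,0,0.004],[0.091,0,0.008],[0.095,0,0.008],[0.095,0,0.008],[0.095,0,0.008]],"rotation":[[0,0,0],[0,0,0],[0,0,0],[0,0,0],[0,0,0],[0,0,0],[0,0,0]]}' 0.018
python3 - <<'E'
from h import *
import pickle
print(get_obs()['tool_pos'])
c=cap('wrist');save(c,'w2.png');pickle.dump(c,open('w2.pkl','wb'));t=cap('top');pickle.dump(t,open('t2.pkl','wb'))
E
```

```text
time: 6.58
tool_pos: [491.4, 159.6, 194.5]
tcp_rot: [3.142, 0.001, -2.853]
contact_force: [0.2, -0.1, 0.0]
grip_width: 18.5
finger_force: 0.0
[491.36379119 159.64857363 194.47517937]
```

View pics/w2.png

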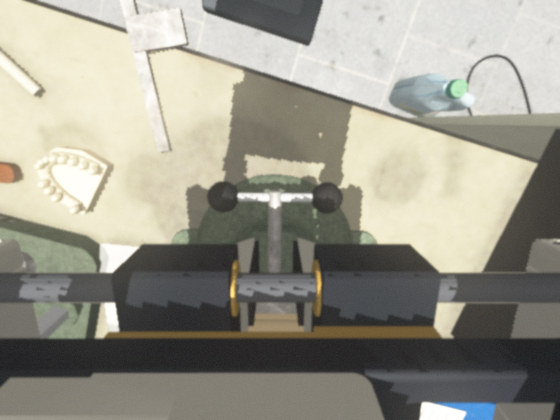

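The view shows the bar at row 197, the balls at (223,197) and (327,197), and the spindle at column 275, midway between the fingers.

Run:
```python
from h import *
import pickle
c=pickle.load(open('w2.pkl','rb'));c1=pickle.load(open('w1.pkl','rb'))
B=onz(c,[(223,197),(275,197),(327,197)],118);print(B,np.linalg.norm(B[2]-B[0]))
for u,v in(((223,197),(232.5,122)),((327,197),(319,122))):print(tri([c,c1],[u,v]))
T=R.from_euler('xyz',get_obs()['tcp_rot']);print(T.inv().apply(B-get_obs()['tool_pos']))
```

```text
[[482.68333307 120.27738205 118.        ]
 [472.36500998 155.19557918 118.        ]
 [462.04720751 190.11498756 118.        ]] 72.82266695279458
(array([482.31804668, 120.26811016, 119.36841079]), [np.float64(0.1374742738745358), np.float64(0.13747427387460956)])
(array([461.68883488, 189.64067704, 119.96758888]), [np.float64(0.02672772816844001), np.float64(0.026727728168507492)])
[[ 19.32652696 -35.33080238  76.41145994]
 [ 19.29355073   1.08000912  76.41225127]
 [ 19.25973107  37.49183392  76.41304281]]
```

```bash
python3 -m pendant '{"dp":[[0,0.001,0.01],[0,0.001,0.03],[0,0.001,0.05],[0,0.001,0.065],[0,0.001,0.07],[0,0.001,0.07]],"rotation":[[0,0,0],[0,0,0],[0,0,0],[0,0,0],[0,0,0],[0,0,0]]}' 
python3 -m pendant '{"dp":[[0.003,0,0],[0.006,0,0],[0.009,0,0],[0.012,0,0],[0.015,0,0],[0.017,0,0],[0.019,0,0],[0.019,0,0]],"rotation":[[0,0,0],[0,0,0],[0,0,0],[0,0,0],[0,0,0],[0,0,0],[0,0,0],[0,0,0]]}'
```

```text
time: 7.42
tool_pos: [490.4, 160.5, 124.4]
tcp_rot: [3.142, -0.0, -2.853]
contact_force: [-0.1, 0.3, -0.0]
grip_width: 17.8
finger_force: 0.0
time: 8.43
tool_pos: [472.0, 155.0, 124.5]
tcp_rot: [-3.142, -0.0, -2.853]
contact_force: [3.1, 0.8, 1.7]
grip_width: 18.0
finger_force: 1.2
```

```bash
python3 -m pendant '{"dp":[[-0.004,0,0],[-0.004,0,-0.02],[-0.004,0,-0.06],[-0.004,0,-0.09],[-0.004,0,-0.115],[-0.004,0,-0.12],[-0.004,0,-0.12]],"rotation":[[0,0,0],[0,0,0],[0,0,0],[0,0,0],[0,0,0],[0,0,0],[0,0,0]]}' 0.09
python3 - <<'E'
from h import *
import pickle
c=cap('wrist');save(c,'w3.png');pickle.dump(c,open('w3.pkl','wb'))
T=R.from_euler('xyz',get_obs()['tcp_rot']);print(get_obs()['tool_pos'],rel([573.3,185.2,230],down(.289+np.pi)))
E
```

```text
time: 9.3
tool_pos: [475.5, 156.1, 243.6]
tcp_rot: [3.141, -0.002, -2.853]
contact_force: [-0.0, 0.4, 0.4]
grip_width: 83.5
finger_force: 0.0
[475.33531456 156.09009859 243.24046832] ([-0.1022, 0.0001, 0.013], [0.0003, -0.0025, -0.0008])
```

View pics/w3.png

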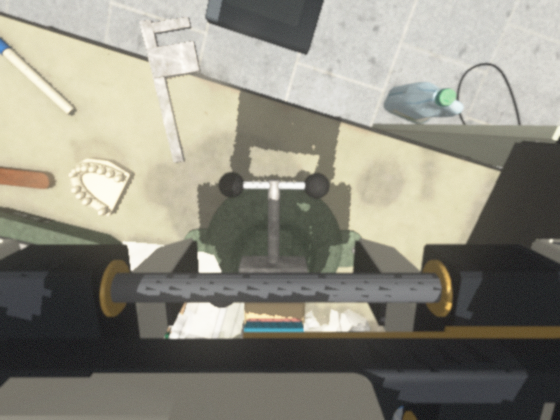

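The bar is now at row 185, with balls at (231,185) and (316,185). I'll check the jaw travel, then look at the model from a better position.

```bash
python3 -c "
from h import *
import pickle
c=pickle.load(open('w3.pkl','rb'));b=onz(c,[(274,185)],118)[0];print(b,np.linalg.norm((b-[472.3,155.1,118])))"
python3 -m pendant '{"dp":[[-0.01,0,0],[-0.03,0,0],[-0.05,0,0],[-0.063,0,-0.005],[-0.067,0,-0.012],[-0.067,0,-0.012],[-0.067,0,-0.012],[-0.067,0,-0.012]],"rotation":[[0,0,0],[0,0,0],[0,0,0],[0,0,0],[0,0,0],[0,0,0],[0,0,0],[0,0,0]]}' 0.0918
python3 - <<'E'
from h import *
import pickle
o=get_obs();c=cap('wrist');pickle.dump(c,open('w4.pkl','wb'))
cv2.imwrite('pics/w4.png',cv2.resize(c['pixels'][180:300,200:360,::-1],(800,600),interpolation=cv2.INTER_CUBIC))
E
```

```text
[457.9832756  151.11954568 118.        ] 14.859764940522915
time: 10.35
tool_pos: [539.8, 175.2, 256.5]
tcp_rot: [3.142, -0.0, -2.853]
contact_force: [-0.1, -0.5, -0.5]
grip_width: 91.8
finger_force: 0.0
```

View pics/w4.png

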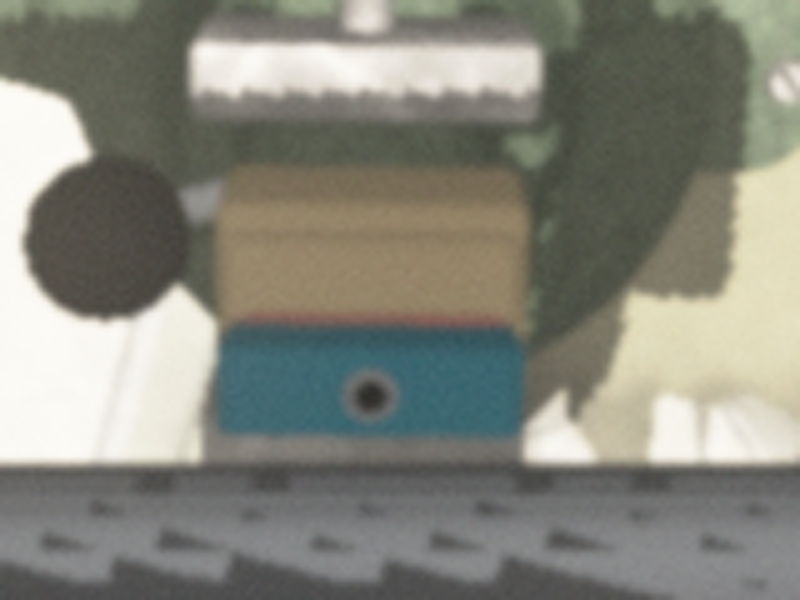

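The jaw has clearly backed off about 13–15 mm. The model is square, with the sleeve at px (274,259.4).

Run:
```python
from h import *
import pickle
c=pickle.load(open('w4.pkl','rb'));S=onz(c,[(274.1,259.4)],148)[0];print(S)
E=onz(c,[(200+220/5,180+400/5),(200+523/5,180+400/5)],148);print(E.mean(0),np.linalg.norm(E[1]-E[0]))
x=np.array([np.cos(.289),np.sin(.289),0]);g=S-8*x;g[2]=118;print(g,rel(g,down(.289+np.pi)))
t=cap('top');pickle.dump(t,open('t4.pkl','wb'))
```

```text
[580.75941967 187.57130674 148.        ]
[581.2415512  187.89072159 148.        ] 51.47179285582689
[573.09118488 185.29135603 118.        ] ([-0.0347, 0.0002, 0.1385], [0.0001, -0.0001, -0.0008])
```

```bash
python3 -m pendant '{"dp":[[-0.01,0,0],[-0.028,0,0],[-0.035,0,0.015],[-0.035,0,0.04],[-0.035,0,0.075],[-0.035,0,0.105],[-0.035,0,0.13],[-0.035,0,0.138]],"rotation":[[0,0,0],[0,0,0],[0,0,0],[0,0,0],[0,0,0],[0,0,0],[0,0,0],[0,0,0]]}'
python3 -m pendant '{"dp":[[0,0,0],[0,0,0],[0,0,0],[0,0,0],[0,0,0],[0,0,0]],"rotation":[[0,0,0],[0,0,0],[0,0,0],[0,0,0],[0,0,0],[0,0,0]]}' 0.04
```

```text
time: 11.45
tool_pos: [572.5, 185.0, 115.9]
tcp_rot: [3.141, -0.004, -2.853]
contact_force: [0.5, 0.5, 0.1]
grip_width: 91.3
finger_force: 0.0
time: 12.2
tool_pos: [574.1, 185.2, 119.2]
tcp_rot: [-3.141, 0.001, -2.853]
contact_force: [-1.2, -1.9, 4.0]
grip_width: 55.9
finger_force: 30.0
```

```bash
python3 -m pendant '{"dp":[[0,0,-0.002],[0.001,0,-0.006],[0.002,0,-0.015],[0.002,0,-0.035],[0.002,0,-0.065],[0.002,0,-0.095],[0.002,0,-0.115],[0.002,0,-0.12]],"rotation":[[0,0,0],[0,0,0],[0,0,0],[0,0,0],[0,0,0],[0,0,0],[0,0,0],[0,0,0]]}'
python3 -c "
from h import *
import pickle
s=cap('scene');pickle.dump(s,open('s5.pkl','wb'));t=cap('top');pickle.dump(t,open('t5.pkl','wb'))
"
```

```text
time: 13.2
tool_pos: [572.3, 184.8, 240.4]
tcp_rot: [-3.141, 0.003, -2.853]
contact_force: [-0.1, -0.1, -1.6]
grip_width: 56.0
finger_force: 30.0
```

Run:
```python
from h import *
import pickle
t=pickle.load(open('top.pkl','rb'))
print(onz(t,[(238,199),(315,199),(238,178)],15))
print(rel([430,-60,330],down(2.0)),rel([430,-60,390],down(.4)))
```

```text
[[ 598.39925555   -9.48615099   15.        ]
 [ 604.69395605 -246.41516977   15.        ]
 [ 664.10071335   -7.11280696   15.        ]]
([0.2055, -0.1942, -0.0914], [0.0005, 0.0005, 1.4298]) ([0.2054, -0.1942, -0.1514], [0.0009, 0.0, 3.0298])
```

```bash
python3 -m pendant '{"dp":[[0.01,0,-0.01],[0.035,-0.005,-0.03],[0.065,-0.01,-0.05],[0.095,-0.02,-0.07],[0.12,-0.025,-0.085],[0.14,-0.035,-0.1],[0.155,-0.04,-0.11],[0.16,-0.04,-0.12]],"rotation":[[0,0,0.05],[0,0,0.2],[0,0,0.36],[0,0,0.53],[0,0,0.7],[0,0,0.87],[0,0,1.04],[0,0,1.2]]}'
python3 -c "
from h import *
o=get_obs();print(o['joint_positions'].round(2));print(rel([430,-80,400],down(1.2)),rel([470,-255,400],down(.4)))"
```

```text
time: 14.3
tool_pos: [428.8, 100.3, 358.0]
tcp_rot: [-3.14, -0.001, 2.224]
contact_force: [0.1, 0.6, -2.0]
grip_width: 55.6
finger_force: 30.0
[ 0.06  0.11  1.51 -0.    1.51 -0.6 ]
([-0.1439, -0.1086, -0.042], [-0.0018, -0.0002, 1.0237]) ([-0.3072, -0.1832, -0.042], [-0.0019, 0.0006, 1.8237])
```

```bash
python3 -m pendant '{"dp":[[-0.01,-0.008,-0.005],[-0.03,-0.023,-0.01],[-0.055,-0.042,-0.02],[-0.08,-0.06,-0.028],[-0.105,-0.08,-0.035],[-0.125,-0.095,-0.04],[-0.139,-0.105,-0.042],[-0.144,-0.109,-0.042]],"rotation":[[0,0,0.08],[0,0,0.22],[0,0,0.38],[0,0,0.54],[0,0,0.7],[0,0,0.85],[0,0,0.97],[0,0,1.024]]}'
python3 -c "
from h import *
print(rel([470,-255,400],down(.4)))"
```

```text
time: 15.3
tool_pos: [431.6, -80.7, 399.4]
tcp_rot: [-3.14, 0.0, 1.202]
contact_force: [-0.6, 0.2, -2.1]
grip_width: 56.2
finger_force: 30.0
([-0.1487, 0.0986, -0.0008], [-0.0019, 0.0009, 0.8019])
```

```bash
python3 -m pendant '{"dp":[[-0.01,0.004,0],[-0.03,0.015,0],[-0.055,0.03,0],[-0.08,0.047,0],[-0.105,0.065,0],[-0.13,0.083,0],[-0.145,0.095,0],[-0.149,0.099,0]],"rotation":[[0,0,0.05],[0,0,0.15],[0,0,0.27],[0,0,0.39],[0,0,0.52],[0,0,0.65],[0,0,0.76],[0,0,0.802]]}'
python3 -m pendant '{"dp":[[0,0,0],[0,0,0],[0,0,0]],"rotation":[[0,0,0],[0,0,0],[0,0,0]]}'
python3 - <<'E'
from h import *
import pickle
c=cap('wrist');save(c,'w5.png');pickle.dump(c,open('w5.pkl','wb'));print(c['pose'].round(2).tolist())
E
```

```text
time: 16.3
tool_pos: [471.1, -255.3, 399.3]
tcp_rot: [-3.14, 0.001, 0.401]
contact_force: [-0.3, 0.4, -1.5]
grip_width: 55.5
finger_force: 30.0
time: 16.68
tool_pos: [471.0, -253.6, 400.8]
tcp_rot: [3.141, -0.0, 0.405]
contact_force: [0.4, -0.2, -1.3]
grip_width: 55.7
finger_force: 30.0
[[0.39, 0.89, 0.24, 535.4], [-0.92, 0.38, 0.1, -224.18], [0.0, -0.27, 0.96, 541.44], [0.0, 0.0, 0.0, 1.0]]
```

View pics/w5.png

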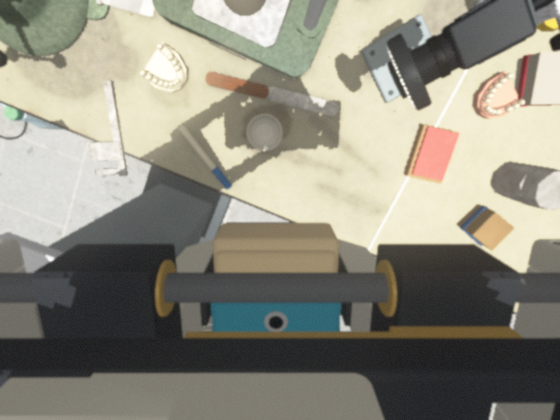

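The view shows the ring light (its dark back rim) at about (408,78), the barrel running up-right at about 22° and the model held square between the fingers. I'll take a second view shifted along image-right.

```bash
python3 -m pendant '{"dp":[[-0.003,0.01,0],[-0.01,0.03,0],[-0.02,0.055,0],[-0.027,0.08,0],[-0.03,0.09,0],[-0.03,0.09,0],[-0.03,0.09,0],[-0.03,0.09,0]],"rotation":[[0,0,0],[0,0,0],[0,0,0],[0,0,0],[0,0,0],[0,0,0],[0,0,0],[0,0,0]]}'
python3 - <<'E'
from h import *
import pickle
c=cap('wrist');pickle.dump(c,open('w6.pkl','wb'));print(c['pose'].round(2).tolist())
d=pickle.load(open('w5.pkl','rb'))
f=lambda c,x,y,w,h,W,H:cv2.resize(c['pixels'][y:y+h,x:x+w,::-1],(W,H),interpolation=cv2.INTER_CUBIC)
a=f(d,360,0,200,150,400,300);b=f(c,240,0,240,150,480,300)
s=cap('scene');pickle.dump(s,open('s6.pkl','wb'))
cv2.imwrite('pics/cmp.png',np.vstack([np.hstack([f(d,360,0,200,150,400,300),f(s,330,160,80,60,400,300)]),np.hstack([f(c,240,0,240,150,480,300),np.zeros((300,320,3),np.uint8)])]))
E
```

```text
time: 17.73
tool_pos: [479.0, -348.2, 400.9]
tcp_rot: [3.141, -0.0, 0.405]
contact_force: [-0.4, -0.3, -1.3]
grip_width: 55.8
finger_force: 30.0
[[0.39, 0.89, 0.24, 543.34], [-0.92, 0.38, 0.1, -318.71], [0.0, -0.27, 0.96, 541.56], [0.0, 0.0, 0.0, 1.0]]
```

View pics/cmp.png

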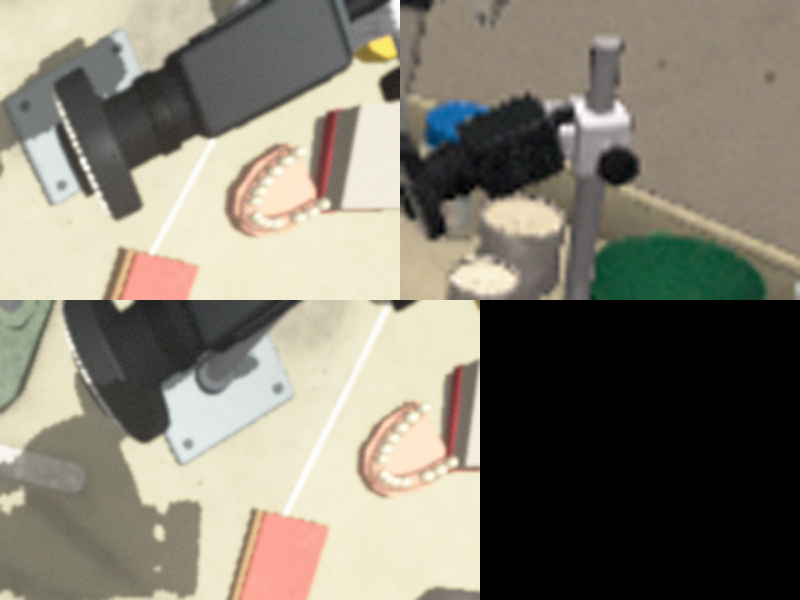

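The wrist pair shows the ring's front rim from about px (391,36) to (416,109) in view 5. In view 6 the post base is at about (347,37) and the plate's near edge runs (331,81)→(386,47). The scene crop has the post top at about (371,168) and the housing edges sloping about 27° in the picture.

```bash
cat > cam.py <<'E'
from h import *
import pickle
L=lambda n:pickle.load(open(n+'.pkl','rb'))
w5,w6,s,t=L('w5'),L('w6'),L('s6'),L('top')
v5=lambda p:(360+p[0]/2,p[1]/2);v6=lambda p:(240+p[0]/2,(p[1]-300)/2);vs=lambda p:(330+(p[0]-400)/5,160+p[1]/5)
E
python3 - <<'E'
from cam import *
print('post: scene',onz(s,[vs((606,38))],342)[0],'top',onz(t,[(374.5,148)],342)[0],'w6',onz(w6,[v6((213,375))],12)[0])
P6=onz(w6,[v6((182,463)),v6((293,395))],5);P5=onz(w5,[v5((5,103)),v5((122,30)),v5((53,203))],5)
print('plate6',P6,'plate5',P5)
a=lambda d:np.arctan2(d[1],d[0])
for d in(P6[1]-P6[0],P5[1]-P5[0],P5[2]-P5[0]):print(np.linalg.norm(d),a(d),a(d)+np.pi/2)
def img(c,X,y,p,e=20):
    d=np.array([-np.cos(y)*np.cos(p),-np.sin(y)*np.cos(p),-np.sin(p)]);q=proj(c,[X,np.array(X)+d*e]);return np.degrees(a(q[1]-q[0]))
X=[640,-328,270]
for y in(-.75,-.65,-.55):
  for p in(.15,.25,.35,.45):print(y,p,'scene',img(s,X,y,p).round(1),'w5',img(w5,X,y,p).round(1))
print('obs scene',np.degrees(a(np.array([-68,36]))),np.degrees(a(np.array([-68,32]))),'w5',np.degrees(a(np.array(v5((165,75)))-v5((275,0)))), np.degrees(a(np.array(v5((210,138)))-v5((352,68)))))
E
```

```text
post: scene [ 693.97020641 -370.80099174  342.        ] top [ 684.55264065 -364.46754212  342.        ] w6 [ 693.44924677 -370.57902419   12.        ]
plate6 [[ 629.7302038  -376.86248199    5.        ]
 [ 707.07791539 -433.86714318    5.        ]] plate5 [[ 679.66754407 -307.92571599    5.        ]
 [ 758.42949151 -365.37113541    5.        ]
 [ 629.6737747  -376.83920233    5.        ]]
96.0843373611156 -0.6351240159134031 0.9356723108814935
97.48548905339221 -0.6301568506594073 0.9406394761354893
85.1378034459956 -2.1984039873988186 -0.627607660603922
-0.75 0.15 scene 171.4 w5 155.6
-0.75 0.25 scene 166.5 w5 155.6
-0.75 0.35 scene 161.6 w5 155.7
-0.75 0.45 scene 156.8 w5 155.8
-0.65 0.15 scene 168.4 w5 150.6
-0.65 0.25 scene 163.5 w5 150.9
-0.65 0.35 scene 158.7 w5 151.2
-0.65 0.45 scene 154.0 w5 151.5
-0.55 0.15 scene 165.2 w5 145.7
-0.55 0.25 scene 160.4 w5 146.2
-0.55 0.35 scene 155.7 w5 146.8
-0.55 0.45 scene 151.1 w5 147.3
obs scene 152.10272896905238 154.79887635452494 w5 145.71312302279105 153.75865034784223
```

Run:
```python
from cam import *
s=L('scene')
g=s['pixels'][174:216,318:376].max(2)
for i,r in enumerate(g):print(174+i,''.join('#' if v<45 else '+' if v<80 else '-' if v<120 else '.' if v<190 else 'o' for v in r))
```

```text
174 -.....-------.....................................------..
175 ......-+++-.......................................------..
176 ......-+++........................................------..
177 -.....-+++........................................------..
178 -.....-++++..-.......................-...........------...
179 -.....-+###--.....................---#--.........-------..
180 -.....-+##+--.......-......-....--#####+.......oo.----.o..
181 -.....-+##---.................--########+...---oo.----.oo.
182 -.....-+##----.............-.-+#########+.-#+#+ooo.....oo.
183 -.....-+++----............-+############+++###+.oooooooooo
184 -....--+----------.....--+############++##+#++-.oooooooooo
185 -....-----+-------.....+############++#####+ooo-..........
186 -....----++++-------...-###################+oo.-..........
187 -.....--++++++--------.-+######++##########+...-..........
188 -....-.-++++#++-.---++++######+#############-..-..........
189 -....--++.+#+++-..-+########################-..-......----
190 -....--++--+++++..+#########################+.--....-+###+
191 -....-++++.-++++-+#######
[... 845 characters left out ...]
-------
205 ....--++++......-+###-.....---.ooooooooooooo-.------------
206 ....-++++-.......+###-.....----...oooooooo..-.------------
207 ....-+++-........-++.-...-..----..........---.+-----------
208 ....-+-.....................-----....--------.-----..----+
209 ....-.......................------...-------..-----.-+++++
210 ....-......................-------...-------..------++++++
211 ....-.ooo................oo....---.---------..-----+++++++
212 ....-.ooooo...o............ooo.-.-.---------.------+++++++
213 ....-...ooo.ooo.o.......ooooooooo...--------.------+++++++
214 ....-.-.oo..ooooo......ooooooooooo..--------.------+++++++
215 ....-..ooo..ooooo.....ooooooooooooo..-------.------+++++++
```

```bash
python3 -c "
from h import *
print(rel([508,-485,325],down(-.2)))"
```

```text
([-0.0272, 0.1371, 0.0759], [0.0003, -0.0004, 0.6046])
```

```bash
python3 -m pendant '{"dp":[[-0.002,0.015,0],[-0.008,0.045,0],[-0.014,0.075,0.01],[-0.02,0.105,0.03],[-0.025,0.125,0.05],[-0.027,0.137,0.07],[-0.027,0.137,0.076],[-0.027,0.137,0.076]],"rotation":[[0,0,0.05],[0,0,0.15],[0,0,0.27],[0,0,0.39],[0,0,0.5],[0,0,0.58],[0,0,0.605],[0,0,0.605]]}'
python3 -m pendant '{"dp":[[0,0,0],[0,0,0],[0,0,0]],"rotation":[[0,0,0],[0,0,0],[0,0,0]]}'
python3 - <<'E'
from h import *
import pickle
c=cap('wrist');save(c,'w7.png');pickle.dump(c,open('w7.pkl','wb'))
g=c['pixels'][0:236:4,0:330:3].max(2)
for i,r in enumerate(g):print('%3d'%(4*i),''.join('#' if v<45 else '+' if v<80 else '-' if v<120 else '.' if v<200 else 'o' for v in r))
E
```

```text
time: 18.82
tool_pos: [508.0, -484.8, 324.8]
tcp_rot: [-3.141, 0.0, -0.2]
contact_force: [0.6, 0.9, -1.8]
grip_width: 55.9
finger_force: 30.0
time: 19.2
tool_pos: [508.0, -485.3, 325.2]
tcp_rot: [3.141, -0.001, -0.201]
contact_force: [-0.4, 0.1, -1.7]
grip_width: 55.9
finger_force: 30.0
  0 +.oooooooooooooooooo.------------.ooooooooooooooooo..oooooooooooooooooooooooooooooooooooooooooooooooooo...oooo
  4 +-oooooooooooooooooooo.------------.oooooooooo....oooo.oooooooooooooooooooooooooooooooooooooooooooooooo.oooooo
  8 #+oooooooooooooooooooooo..-----------.ooooooo..---.ooooo..oooooooooooooooooooooooooooooooooooooooooooooooooooo
 12 #+ooooooooooooooooooooooooo.-----------.ooooo..-.--...ooooo..ooooooooooooooooooooooooooooooooooooooooooooooooo
 16 #+ooooooooooooooooooooooooooo..----------.o...-...-...oooooooo.ooooooooooooooooooooooooooooooooooooooooooooooo
 20 #+.ooooooooooooooooooooooooooooo.--------------....-..oooooooooooooooooooooooooooooooooooooooooooooooooooooooo
 24 #+.ooooooooooooooooooooooooooooooo..----------....-...ooo..oooooooo.oooooooooooooooooooooooooooooooooooooooooo
 28 ++.
[... 5272 characters left out ...]
oooooooooo
212 ...ooooooooooooooooooooooooooooooooooo..oooooo...-.............--------------..ooooooooooooooooooooooooooooooo
216 ...ooooooooooooooooooooooooooooooooooo..ooooo................----------.-.....oooooooooooooooooooooooooooooooo
220 ..ooooooooooooooooooooooooooooooooooo..ooooo..................-----....-....oooooooooooooooooooooooooooooooooo
224 .oooooooooo...ooooooooooooooooooooooooooooo...................................................................
228 oooooooo........oooooooooooooooooooooooooo....................................................................
232 oooooo............ooooooooooooooooooooooo.....................................................................
```

```bash
python3 -m pendant '{"dp":[[0,-0.01,-0.005],[0,-0.035,-0.015],[0,-0.06,-0.025],[0,-0.075,-0.03],[0,-0.08,-0.03],[0,-0.08,-0.03],[0,-0.08,-0.03],[0,-0.08,-0.03]],"rotation":[[0,0,0],[0,0,0],[0,0,0],[0,0,0],[0,0,0],[0,0,0],[0,0,0],[0,0,0]]}'
python3 - <<'E'
from h import *
import pickle
c=cap('wrist');save(c,'w8.png');pickle.dump(c,open('w8.pkl','wb'))
print(proj(c,[[615,-318,260],[660,-346,280],[694,-371,342]]))
g=c['pixels'][0:236:8,0:330:5].max(2)
for i,r in enumerate(g):print('%3d'%(8*i),''.join('#' if v<45 else '+' if v<80 else '-' if v<120 else '.' if v<200 else 'o' for v in r))
E
```

```text
time: 20.25
tool_pos: [523.5, -407.7, 353.9]
tcp_rot: [-3.141, 0.001, -0.202]
contact_force: [-0.2, -0.5, -1.4]
grip_width: 55.7
finger_force: 30.0
[[ 126.7535191   116.32246518]
 [ 131.91447706   30.62778234]
 [  95.51527276 -123.06776384]]
  0 oooooo..-oooooooo+++++--++#+-..ooo..---+###+oooooooooooooooooooo..
  8 oooooo..-oooooooo++++++++---++++-ooo-----..ooooooooooooooooooooooo
 16 oooo..o-.oooooooo+++++++++++++####ooo.-----..ooooooooooooooooooooo
 24 ooo.oo-.ooooooooo++++++++++++#####ooooo----...oooooooooooooooooooo
 32 ooooo..ooooooooo.++++++++++++#+##+ooooo-----.....oooooooooooooooo.
 40 oooooooooooooo...++++++++++++++++.oooo.-..---....oooo.oooooooooooo
 48 oooooo..........-++++++++++++++++ooooo.....-...ooooooooooooooooooo
 56 ...........oooo.-+++++++++++#++++ooooo.........ooooooooooooooooooo
 64 .........oooooo.-+++++++++++++++-oooo......ooo.oooo.oooooooooooooo
 72 ................-+++++++++++++++.oooo......o.....ooooooooooooooooo
 80 --................-+++++++++++++ooooo.....o........ooooooooooooooo
 88 ----...............+++++++++++.ooo.............-.-...ooooooooooooo
 96 .-
[... 571 characters left out ...]
.......oooooooooooooo.ooooooooo...oooooooooooo...oooooooooooo
168 ...o.ooooooooooooooooo......ooo..o....ooooooooooooo...oooooooooooo
176 oooooooooooooooooo........ooo.....--..ooooooooooo....ooooooooooooo
184 ooooooo..ooooooo......oooooo..ooo---....oooooooo....oooooooooooooo
192 ooooooooooo..oooo.oooooooooooooo...-.......oooo....ooooooooooooooo
200 ooooooooooooo.ooooooooooooooooooo...----.---.o....oooooooooooooooo
208 ooooooooooooo..ooooooooooooooooo...----..........ooooooooooooooooo
216 ooooooooooooo.ooooooooooooooooo...--............oooooooooooooooooo
224 oooooooooooooooooooooooooooooo....................................
232 oooooooooooo.oooooooooooooooo.....................................
```

Head is fully in view now; I'll use the last picture on an enlarged crop of it.

Run:
```python
from cam import *
c=L('w8');cv2.imwrite('pics/w8c.png',cv2.resize(c['pixels'][0:165,40:260,::-1],(800,600),interpolation=cv2.INTER_CUBIC))
```

```text
(no output)
```

View pics/w8c.png

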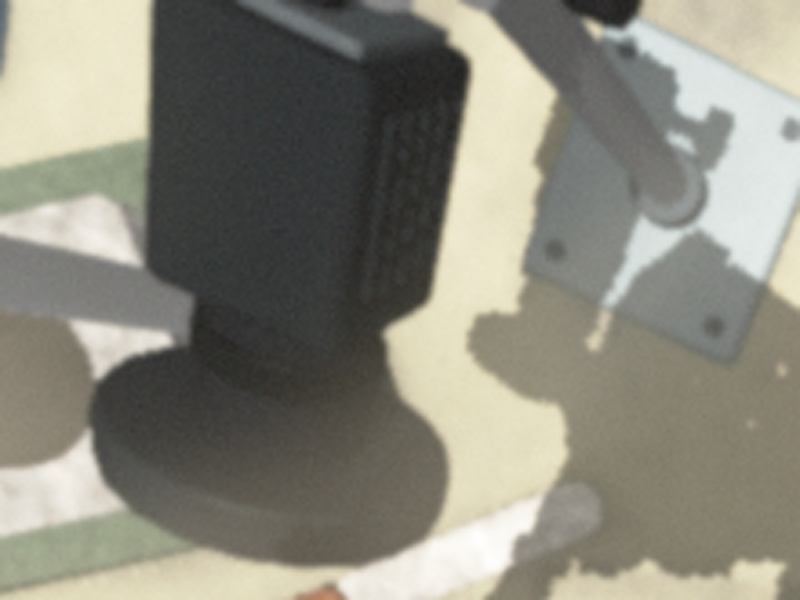

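The last view shows the ring light as an ellipse from about (92,425) to (447,475) in the crop, with its front centre at about (272,465), i.e. px (115,128). The housing edges run almost vertically.

Run:
```python
from cam import *
w8=L('w8');s=L('scene');v8=lambda p:(40+p[0]/3.636,p[1]/3.636)
yaw=-.631;h=np.array([np.cos(yaw),np.sin(yaw),0]);n=np.array([-h[1],h[0],0]);post=np.array([693.8,-370.8,0])
LC={'w8':(w8,v8((272,465))),'w5':(w5,(403.5,72.5)),'sc':(s,(332.5,196.5))}
for k,(c,u) in LC.items():
    o,d=ray(c,[u]);d=d[0];X=o+d*((post-o)@n)/(d@n);print(k,X,'dist from post',(X-post)@h)
print('tri',tri([w8,w5],[LC['w8'][1],LC['w5'][1]]),tri([w8,w5,s],[LC[k][1] for k in LC]))
N=[]
lines={'8left':(w8,v8((155,10)),v8((148,265))),'8mid':(w8,v8((370,65)),v8((350,335))),'8right':(w8,v8((467,75)),v8((430,295))),
'5up':(w5,v5((165,75)),v5((275,0))),'5lo':(w5,v5((210,138)),v5((352,68))),'s up':(s,(341,185),(353,179.6)),'s lo':(s,(349,199),(359,195)),
'5barrel_lo':(w5,v5((135,170)),v5((192,143)))}
ps=np.linspace(0,.7,701);E=np.c_[np.cos(ps)*h[0],np.cos(ps)*h[1],np.sin(ps)]
for k,(c,a,b) in lines.items():
    _,d=ray(c,[a,b]);m=np.cross(*d);m/=np.linalg.norm(m);r=E@m;i=np.argmin(abs(r));print(k,'p',ps[i],'resid',r[i].round(4),'sens',((r[-1]-r[0])/.7).round(3))
    if 'barrel' not in k:N.append(m)
U,S,V=np.linalg.svd(np.array(N)[:7]);e=V[-1]*np.sign(V[-1][0]);print('ex',e,S,'yaw',np.arctan2(e[1],e[0]),'p',np.arcsin(e[2]))
```

```text
w8 [ 608.8901065  -308.76080236  263.45650524] dist from post -105.1596503344687
w5 [ 619.89979197 -316.80500104  223.84477837] dist from post -91.52431731064308
sc [ 610.91641764 -310.24132144  261.46561753] dist from post -102.65009387825314
tri (array([ 609.80392807, -306.56431507,  259.36763034]), [np.float64(0.643365798429012), np.float64(0.6433657984288887)]) (array([ 610.48667421, -307.66315379,  260.30887328]), [np.float64(1.4343839532752565), np.float64(1.4435168410318386), np.float64(2.3637274378511077)])
8left p 0.383 resid 0.0002 sens 0.531
8mid p 0.506 resid 0.0 sens 0.428
8right p 0.40800000000000003 resid 0.0002 sens 0.361
5up p 0.0 resid 0.0575 sens 0.055
5lo p 0.585 resid -0.0 sens 0.134
s up p 0.4 resid -0.0002 sens -0.818
s lo p 0.35000000000000003 resid -0.0 sens -0.802
5barrel_lo p 0.7 resid -0.0061 sens 0.127
ex [ 0.7711793  -0.52815524  0.35543569] [2.4353397  1.02959953 0.09510716] yaw -0.6004972073120658 p 0.36338015516500366
```

Run:
```python
from cam import *
c=dict(L('w8'));c['pose']=np.array(c['T_tool_cam'])
I=c['pixels'];print('col 262',[(r,tuple(int(v) for v in I[r,258:266].mean(0))) for r in range(216,338,3)])
print(I[308:338:2,264:290:2].max(2))
for x0 in(0,1):
  for zt in(14,15.2):
    M=np.array([[8,0,44],[16.5,0,44],[0,0,44],[-20,0,26],[-20,0,0],[0,0,40]],float)
    print(x0,zt,proj(c,(M-[x0,0,zt])*[-1,1,-1]).round(1).tolist())
```

```text
col 262 [(216, (231, 224, 197)), (219, (233, 227, 199)), (222, (190, 180, 150)), (225, (131, 117, 93)), (228, (131, 117, 94)), (231, (131, 117, 93)), (234, (131, 116, 93)), (237, (137, 123, 97)), (240, (154, 137, 108)), (243, (159, 141, 111)), (246, (161, 143, 112)), (249, (154, 136, 108)), (252, (143, 127, 99)), (255, (153, 136, 107)), (258, (157, 139, 109)), (261, (159, 142, 111)), (264, (159, 142, 110)), (267, (158, 141, 109)), (270, (157, 140, 109)), (273, (91, 85, 73)), (276, (72, 72, 71)), (279, (74, 73, 73)), (282, (75, 75, 74)), (285, (76, 77, 77)), (288, (77, 78, 77)), (291, (77, 78, 79)), (294, (74, 76, 76)), (297, (75, 76, 76)), (300, (71, 73, 74)), (303, (53, 94, 104)), (306, (48, 104, 117)), (309, (48, 104, 116)), (312, (46, 103, 114)), (315, (51, 104, 117)), (318, (58, 105, 116)), (321, (65, 108, 117)), (324, (61, 106, 116)), (327, (53, 105, 117)), (330, (59, 103, 110)), (333, (107, 91, 57)), (336, (106, 87, 53))]
[[117 118 117 118 118 115 118 117 119 118 119 117 120]
 [116 116 116 119 115 114 115 115 117 117 116 117 118]
 [114 119 113 113 115 115 117 116 115 115 120 11
[... 379 characters left out ...]
120 120 117]
 [115 117 117 116 100  82  74  84 107 119 121 117 114]
 [108 108 112 110 119 114 115 118 113 113 109 112 111]
 [100  98  98 107 111 114 115 112 105 104  98  99  99]
 [109 113 111 110 114 112 109 111 110 110 110 110 112]
 [105 106 107 105 107 106 105 107 105 106 105 106 109]]
0 14 [[278.2, 321.3], [278.1, 339.5], [278.2, 303.6], [277.9, 239.2], [277.6, 220.6], [278.1, 298.1]]
0 15.2 [[278.1, 319.5], [278.1, 337.5], [278.2, 301.9], [277.9, 238.2], [277.6, 219.8], [278.1, 296.5]]
1 14 [[278.2, 319.1], [278.1, 337.4], [278.2, 301.3], [277.9, 237.0], [277.6, 218.7], [278.1, 295.9]]
1 15.2 [[278.2, 317.3], [278.1, 335.4], [278.2, 299.7], [277.9, 236.0], [277.6, 218.0], [278.1, 294.3]]
```

The held model matches tool offset x≈0, z≈14–14.5 with no tilt (edges at rows 222 and 239, sleeve at 322). Next is the target pose.

```bash
cat >> cam.py <<'E'
y,p=-.637,.385
ex=np.array([np.cos(p)*np.cos(y),np.cos(p)*np.sin(y),np.sin(p)]);ey=np.array([-np.sin(y),np.cos(y),0]);ez=np.cross(ex,ey)
lens=np.array([609,-308,261.]);F=lens-120*ex
Rt=R.from_matrix(np.c_[-ex,ey,-ez]);T=F-16.5*ex-21.5*ez
E
python3 - <<'E'
from cam import *
print('F',F,'T',T,Rt.as_euler('xyz'));o=get_obs();print(o['joint_positions'].round(2))
print(rel([450,-340,370],down(1.3)),rel([430,-260,350],down(np.pi+y)))
E
```

```text
F [ 519.59541805 -241.85033978  215.93290359] T [ 513.79326446 -237.55737761  189.81001153] [3.14159265 0.385      2.50459265]
[-0.78  0.58  0.85  0.    1.71  1.  ]
([-0.0857, -0.0515, -0.016], [-0.0008, 0.0002, -1.5021]) ([-0.1213, -0.1259, 0.0041], [-0.0009, -0.0004, -2.7067])
```

```bash
python3 -m pendant '{"dp":[[-0.01,-0.005,0],[-0.025,-0.015,-0.005],[-0.04,-0.022,-0.008],[-0.055,-0.03,-0.01],[-0.067,-0.04,-0.012],[-0.077,-0.045,-0.015],[-0.083,-0.05,-0.016],[-0.086,-0.051,-0.016]],"rotation":[[0,0,-0.12],[0,0,-0.29],[0,0,-0.46],[0,0,-0.63],[0,0,-0.8],[0,0,-0.97],[0,0,-1.14],[0,0,-1.3]]}'
python3 -c "
from cam import *
print(rel([430,-260,340],down(np.pi+y)))"
```

```text
time: 21.3
tool_pos: [449.5, -339.9, 370.8]
tcp_rot: [3.141, 0.0, 1.104]
contact_force: [-0.2, -0.0, -1.5]
grip_width: 55.8
finger_force: 30.0
([0.0626, -0.0534, 0.0308], [0.0003, 0.0004, -1.4007])
```

```bash
python3 -m pendant '{"dp":[[0.005,-0.005,0],[0.014,-0.012,0.005],[0.023,-0.02,0.01],[0.033,-0.028,0.015],[0.042,-0.036,0.02],[0.051,-0.044,0.025],[0.058,-0.05,0.029],[0.063,-0.053,0.031]],"rotation":[[0,0,-0.17],[0,0,-0.35],[0,0,-0.53],[0,0,-0.71],[0,0,-0.89],[0,0,-1.07],[0,0,-1.24],[0,0,-1.4]]}'
python3 -c "
from cam import *
print(rel(T-60*ex,Rt),get_obs()['joint_positions'].round(2))"
```

```text
time: 22.3
tool_pos: [431.0, -259.5, 339.4]
tcp_rot: [3.141, -0.0, 2.504]
contact_force: [-0.1, -1.2, -2.1]
grip_width: 55.9
finger_force: 30.0
([0.0021, 0.0669, 0.1721], [-0.0, -0.3851, -0.0008]) [-0.69  0.24  1.4   0.    1.49 -1.63]
```

```bash
python3 -m pendant '{"dp":[[0,0.005,0.015],[0,0.017,0.04],[0.001,0.03,0.07],[0.002,0.042,0.1],[0.002,0.053,0.13],[0.002,0.062,0.155],[0.002,0.066,0.168],[0.002,0.067,0.172]],"rotation":[[0,-0.03,0],[0,-0.09,0],[0,-0.16,0],[0,-0.23,0],[0,-0.3,0],[0,-0.35,0],[0,-0.38,0],[0,-0.385,0]]}'
python3 -c "
from cam import *
print(rel(T,Rt),get_obs()['joint_positions'].round(2))"
```

```text
time: 23.3
tool_pos: [469.2, -204.5, 166.6]
tcp_rot: [-3.141, 0.383, 2.499]
contact_force: [-0.1, -1.2, -1.9]
grip_width: 55.6
finger_force: 30.0
([-0.0602, 0.0002, -0.0008], [-0.0023, -0.002, -0.0053]) [-0.54  0.25  1.98 -0.08  0.53 -1.41]
```

```bash
python3 -m pendant '{"dp":[[-0.005,0,0],[-0.015,0,0],[-0.028,0,0],[-0.042,0,0],[-0.053,0,0],[-0.059,0,0],[-0.06,0,0],[-0.06,0,0]],"rotation":[[0,0,0],[0,0,0],[0,0,0],[0,0,0],[0,0,0],[0,0,0],[0,0,0],[0,0,0]]}'
python3 -m pendant '{"dp":[[0,0,0],[0,0,0],[0,0,0],[0,0,0]],"rotation":[[0,0,0],[0,0,0],[0,0,0],[0,0,0]]}'
python3 - <<'E'
from cam import *
print(rel(T,Rt),get_obs()['joint_positions'].round(2))
s=cap('scene');t=cap('top');w=cap('wrist')
for n,c in(('s9',s),('t9',t),('w9',w)):pickle.dump(c,open(n+'.pkl','wb'));save(c,n+'.png')
# guide teal blob in scene/top, expected vs observed
o=get_obs();RT=R.from_euler('xyz',o['tcp_rot'])
q=lambda m:o['tool_pos']+RT.apply((np.array(m)-[0,0,14.5])*[-1,1,-1])
print('cheek now',q([16.5,0,36]),'F',F)
for n,c in(('s',s),('t',t),('w',w)):
    h=cv2.cvtColor(c['pixels'],cv2.COLOR_RGB2HSV);b=cv2.inRange(h,(85,110,50),(105,255,255))
    k,l,st,ce=cv2.connectedComponentsWithStats(b)
    print(n,'exp top',proj(c,[q([8,0,44]),q([16.5,0,36]),F]).round(1).tolist(),[(st[i].tolist(),ce[i].round(1).tolist()) for i in range(1,k) if st[i][4]>25])
# ring/lens seen from wrist at expected?
print(proj(w,[lens]))
E
```

```text
time: 24.3
tool_pos: [514.0, -238.0, 189.8]
tcp_rot: [3.142, 0.384, 2.499]
contact_force: [-0.4, 0.7, -1.8]
grip_width: 55.9
finger_force: 30.0
time: 24.8
tool_pos: [514.3, -238.1, 190.0]
tcp_rot: [3.141, 0.385, 2.499]
contact_force: [0.1, -0.3, -1.7]
grip_width: 55.7
finger_force: 30.0
([0.0008, 0.0002, -0.0001], [-0.0021, -0.0, -0.0054]) [-0.55  0.3   1.82 -0.06  0.64 -1.44]
cheek now [ 520.07735554 -242.5091686   216.15172493] F [ 519.59541805 -241.85033978  215.93290359]
s exp top [[287.9, 212.8], [291.7, 213.8], [291.4, 213.8]] [([107, 0, 110, 16, 791], [179.7, 4.9]), ([221, 0, 26, 18, 424], [233.1, 7.8]), ([268, 6, 22, 16, 112], [280.7, 15.4]), ([62, 144, 11, 23, 112], [67.6, 154.3]), ([185, 167, 25, 19, 206], [196.2, 176.4]), ([335, 180, 13, 9, 55], [339.6, 183.8]), ([291, 194, 16, 16, 182], [298.9, 201.1]), ([393, 236, 19, 14, 160], [401.2, 241.8]), ([248, 275, 5, 10, 36], [250.0, 279.6]), ([500, 282, 12, 9, 91], [505.4, 286.1])]
t exp top [[316.9, 222.1], [319.3, 219.1], [319.0, 219.2]] []
w exp top [[275.2, 325.4], [275.3, 330.8], [275.8, 329.3]] [([494, 229, 66, 45, 977], [522.2, 249.9]), ([210, 303, 132, 29, 3194], [275.6, 316.0])]
[[277.17097653 523.1079462 ]]
```

Run:
```python
from cam import *
w8=L('w8');s=L('scene')
a=np.linspace(0,2*np.pi,721)
def show(lens,p,y):
    ex=np.array([np.cos(p)*np.cos(y),np.cos(p)*np.sin(y),np.sin(p)]);ey=np.array([-np.sin(y),np.cos(y),0]);ez=np.cross(ex,ey)
    for n,c in(('w8',w8),('w5',w5),('sc',s)):
        C=np.r_[[lens+31*(np.cos(t)*ey+np.sin(t)*ez) for t in a],[lens+10*ex+31*(np.cos(t)*ey+np.sin(t)*ez) for t in a]]
        q=proj(c,C);i=[q[:,0].argmin(),q[:,1].argmin(),q[:,0].argmax(),q[:,1].argmax()];print(n,q[i].round(1).tolist())
for p in(.34,.385,.43):print(p);show(lens,p,y)
# observed outlines: dark mask vs bright surroundings
for n,c,(x0,x1,y0,y1) in(('w8',w8,(55,175,95,160)),('w5',w5,(380,440,25,115))):
    g=c['pixels'][y0:y1,x0:x1].max(2)
    print(n)
    for r in range(0,y1-y0,3):
        d=np.where(g[r]<(85))[0];print(y0+r,x0+d.min() if len(d) else None,x0+d.max() if len(d) else None,end=' | ')
    print()
```

```text
0.34
w8 [[62.9, 120.2], [92.5, 92.5], [163.7, 126.7], [130.2, 153.4]]
w5 [[389.0, 38.8], [401.7, 30.8], [433.5, 102.5], [420.7, 109.4]]
sc [[327.3, 186.3], [330.8, 184.8], [339.0, 205.5], [335.5, 207.1]]
0.385
w8 [[62.9, 107.7], [94.8, 91.7], [163.6, 126.1], [127.4, 154.7]]
w5 [[389.0, 38.7], [401.5, 30.8], [433.0, 103.3], [420.4, 109.6]]
sc [[326.9, 186.3], [330.3, 184.8], [339.3, 205.4], [335.9, 206.9]]
0.43
w8 [[62.4, 109.1], [97.2, 90.9], [163.4, 125.4], [125.1, 155.9]]
w5 [[388.8, 39.2], [401.5, 30.8], [432.8, 103.5], [420.0, 109.7]]
sc [[326.6, 186.5], [329.9, 184.9], [339.6, 205.2], [336.3, 206.8]]
w8
95 89 144 | 98 78 144 | 101 72 145 | 104 69 144 | 107 66 144 | 110 66 142 | 113 65 139 | 116 65 135 | 119 66 131 | 122 67 130 | 125 68 126 | 128 69 111 | 131 71 105 | 134 None None | 137 None None | 140 None None | 143 None None | 146 None None | 149 None None | 152 None None | 155 None None | 158 None None | 
w5
25 417 418 | 28 None None | 31 None None | 34 398 400 | 37 393 439 | 40 389 439 | 43 388 439 | 46 389 439 | 49 391 439 | 52 392 439 | 55 394 439 | 58 395 439 | 61 396 439 | 64 389 439 | 67 390 439 | 70 391 439 | 73 392 439 | 76 393 439 | 79 395 433 | 82 396 427 | 85 397 423 | 88 399 423 | 91 400 421 | 94 402 423 | 97 413 426 | 100 416 428 | 103 416 427 | 106 420 420 | 109 None None | 112 None None |
```

```bash
python3 -m pendant '{"dp":[[0,0,0],[0,0,0],[0,0,0],[0,0,0]],"rotation":[[0,0,-0.005],[0,0,-0.005],[0,0,-0.005],[0,0,-0.005]]}' && python3 -c "
from plant import workorder
print(workorder.close_job())"
```

```text
time: 25.45
tool_pos: [514.3, -238.2, 190.0]
tcp_rot: [-3.14, 0.385, 2.504]
contact_force: [-0.1, 0.2, -1.3]
grip_width: 55.7
finger_force: 30.0
the job is handed in; nothing more can be done
None
```

I handed in the job at 25.5 s: the guide is pressed home (stopped hard at 24 N), the vice jaw is backed off about 12–15 mm, and the model is held still, windowed cheek side to the camera, within about 1 mm of my measured focus point (camera position good to about 3 mm and 0.03 rad); no verdict came back.

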